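# Hang the hooked test load from the bracket's loop

### The job

An angle bracket hangs from the load-test stand. Take the hooked test load (the weight whose top is a flat plate cut into a hook, not the one with a plain rod and round button) and hang it from the bracket's lower loop: hook over the loop's front bar, hook point inside the loop. Let go so that the two hang as a chain, clear of the table and at rest, and leave the plain button-topped weight standing where it is.

Things in the scene. Friction and masses are not known exactly. Their poses are not given: they have to be found in the camera images.
- load_grip (a point): Hooked load, 280 g, upright: steel disc dia 44, 30 high, under a 12 thick aluminium plate in its x-z plane (grip across y). Leg x -22..-14 up from the disc; solid head x -22..22, 98 to 148 above the underside; point x 14..22 hangs from the head to 64 above the underside. Here: head's middle, on the axis, 127 up (all mm). x horizontal, leg to point, at first away from the robot within 35 deg; z up.
- load_point (a point): Lower end of that load's hook point, 18 mm along the load's x from its axis, 64 mm above its underside; same axes. A bar enters from +x through the throat, the 34 mm between disc top (30) and this end (64), then sits in the 28 mm wide seat between leg (x -14) and point (x 14), under a roof whose ridge is at x 0, 94 mm above the underside.
- loop_bar (a point): Middle of the loop's front bar, dia 8, 140 above the table, along y. x: level, from bar over the loop's window (x 4..40, y -22..22) to the fixed stand, turned up to 20 deg; z up. Gunmetal angle bracket 60 wide, free to swing about a pin along x, 65 above and 60..132 behind the bar; pin and sleeve top 76, post (x 129) top 86 above the bar. Foot plate 12 high from x 50; else clear (mm).
- plain_top (a point): Centre of the round button, 28 mm in diameter, on top of the plain weight, 139 mm above the table: the same steel disc (44 mm, 30 mm high) with a straight 10 mm rod. Not to be used.
There are look-alikes about, which are no part of the job. Leave any yellow look-alike of the part that bears loop_bar alone.

How it is judged:
At the end, for the whole second after the job is handed in: Hooked load on the loop's front bar: head's middle 25-50 mm above the bar, within 24 mm front to back and 30 mm along it; hook point in the window, over 12 mm below the bar's middle; load within 20 degrees of upright, carried by the bracket, at rest (under 40 mm/s, 0.5 rad/s) (x of load_grip in the frame of loop_bar between -0.024 and 0.024 m and y of load_grip in the frame of loop_bar between -0.03 and 0.03 m and z of load_grip in the frame of loop_bar between 0.025 and 0.05 m and x of load_point in the frame of loop_bar between 0.003 and 0.04 m and z of load_point in the frame of loop_bar below -0.012 m and angle between load_grip's own z axis and vertical below 0.35 rad and contact force between load and bracket above 0.5 N and linear speed of load below 0.04 m/s and angular speed of load below 0.5 rad/s); the robot touches nothing.
It fails at once if the plain weight is shifted by more than 30 mm (distance of plain_top from where it was at the start of the episode above 0.03 m).
It also fails if it takes over 51 s, if anything falls off the work surface, if the arm or the gripper's body presses on something with over 40 N, if the wrist force passes 120 N, or if a joint passes its speed limit or range.

### The arm

A 6-joint arm with a two-finger parallel gripper is mounted at the origin on the work surface. World frame = base frame: x ahead of the robot, y to its left, z up, the work surface at z = 0. Lengths are in m, angles in rad, forces in N, time in s.
With the tool pointing down it reaches from about 0.4 to 0.925 m from the base axis. Payload 3.4 kg.
Tool frame: the origin (TCP) lies on the centre line of the jaws, within the pads' length; the fingertips stand 8 mm ahead of it and the grasp point (between the pads) lies 11 mm behind it (robot.tip_reach is the distance from the TCP to the fingertips, in m); z points along the fingers, x is the direction in which the jaws open and shut, and the axes are right-handed (so a half turn about z gives the same grasp; the last joint's range is limited). The gripper opens to 85 mm and grips with 20 to 120 N. Pads are 22 mm wide; open, the fingers measure 114 mm over their backs; the gripper's body (76 mm by 85 mm) begins 54 mm behind the grasp point. The pads swing forward as they close: fully open they stand 13 mm farther back than shut.
Start: joints at [-1.323, 0.307, 1.506, -0, 1.328, -0.073], TCP at [0.182, -0.545, 0.239] pointing down, gripper open.
Joint ranges: [-3.12, 3.12], [-1.05, 2.28], [0.14, 2.33], [-1.42, 4.57], [0.1, 2.73], [-2.68, 2.68]. Speed limits (rad/s): [2.57, 2.57, 3.14, 3.14, 3.14, 3.14].

### API

Orientations are given as [roll, pitch, yaw] about the fixed x, y, z axes, in that order (R = Rz(yaw) Ry(pitch) Rx(roll)).
In Python, from cell import robot, vision, cut_out gives the robot as it stands.
- The arm moves only by the tool carry_out, never from a script. Its arguments are lists of equal length, an entry for each row: "linear": the shift along the tool's x, y, z each as a share of 25 cm, from -1 to 1, a list of three; "dr": the turn, a rotation vector about the tool's x, y, z each as a share of 45 degrees, from -1 to 1, a list of three. A call has 1 to 5 rows; each row is the pose to reach, as a shift and turn from the pose commanded when the call began, along the tool's axes at that moment; what a row does not reach only later rows make up. A row lasts 1/12 s, in which the tool goes at most 41.7 mm and 7.16 degrees, less where a joint would pass 70% of its speed; a pose out of reach is approached as far as the arm can. A call with a number of a shift or a turn outside -1 to 1 is refused whole. A call with a gripper value outside its range is refused whole. "fingers" is the closure, from -1 (fully open) to 1 (shut), set as the call begins (left out, the last holds). The fingers move at their own pace and stop on an object; "grip_force" is the grip in N (left out, the last holds). Time passes only in rows, so rows that repeat a pose let the fingers close. It gives the time, the measured TCP pose, the force and the opening at its end, in the units of the state.
- robot.get_obs(): the state, without advancing time (a new reading comes with each control period).
- vision.camera(name): name is "side" or "top"; returns the picture (400x640x3 uint8, red, green, blue); there is no depth.
- vision.camera_model(name): a dict with "fx", "fy", "cx", "cy" (pixels), "xyz" and "attitude" of the camera in the world. Camera axes: x right, y down, z forward; pixel columns grow to the right and rows downward; lengths in m; the calibration is good to about 2 mm. A picture is of the moment at which its call begins. camera_model takes no time and is no camera call.
- robot.hand_in(): hands the job in, once; it reports no verdict.
Trained networks look in the newest picture that a camera, given by its name, has taken for a name from the list of things; names that differ only in an ending like _2 or _b are one class to them, and where a whole thing is asked for, a point or a joint stands for the part that bears it (a point fixed in the world has none). Each returns a list of dicts, best first, with "confidence" (0 to 1); they miss things now and then, are a little off and sometimes report something else, mostly with a low value. They report only what shows in the picture. A call takes as long as a camera call. They do not tell look-alikes from the thing itself.
- cut_out(camera, name): "pixels" (400x640 bool, what is visible of it) and "rect" ([left, top, width, height] in pixels, round what is visible of it).
The state is a dict: "t": time; "joints": joint angles; "qd": joint speeds; "joint_torque": joint torques, N m; "tool_pos": TCP position; "tool_rot": TCP orientation; "force": force on the tool from outside, world axes, zero at the start; "ft_torque": the same for the moment, N m; "finger_gap": finger opening in m.
Only numpy, scipy, OpenCV 4.12 (cv2) and the standard library are available. Lean on these libraries where they do the work, as an engineer would, in place of code of your own. Each camera call takes 0.05 s, during which the arm holds its last target.

## Working session

There is one attempt and no reset: what is moved stays moved. The work goes in short steps, Python scripts to look and compute and a tool call to move; the robot and the scene stay as the last step left them, time stands still between calls to the robot, and variables do not carry over. Pictures are saved under pics/ and viewed, and the job is handed in when it is done.

Besides the shell and the picture viewer there is one more tool, called after "Call:" by a JSON object that holds its "method" and its "body". carry_out: Moves the arm, as the interface text tells. Shift numbers are shares of 25 cm and turn numbers shares of 45 degrees, none past 1 either way. Its arguments: {"type":"object","properties":{"linear":{"type":"array"},"dr":{"type":"array"},"fingers":{"type":"number"},"grip_force":{"type":"number"}},"required":["linear","dr"]}

```bash
ls; mkdir -p pics
python3 - <<'E'
from cell import robot, vision, cut_out
import cv2,numpy as np
for c in ["side","top"]:
    im=vision.camera(c); cv2.imwrite(f"pics/{c}0.png",im[:,:,::-1]); print(c,vision.camera_model(c))
    for n in ["load_grip","loop_bar","plain_top"]:
        for d in cut_out(c,n): print(n,d["confidence"],d["rect"],d["pixels"].sum())
print(robot.get_obs())
E
```

```text
pics
side {'fx': 424.34245886777296, 'fy': 424.34245886777296, 'cx': 326.0705631577318, 'cy': 202.68247790216705, 'xyz': array([0.27620748, 0.60728865, 0.8141422 ]), 'attitude': array([-2.39896223,  0.01708377, -2.7514605 ])}
load_grip 0.71 [348.9, 154.4, 20.3, 48.7] 732
loop_bar 0.9 [166.6, 309.6, 76.2, 63.2] 1816
loop_bar 0.67 [235.4, 200.1, 56.2, 52.5] 1077
plain_top 0.9 [368.6, 110.8, 14.7, 49.3] 401
plain_top 0.48 [347.4, 157.4, 20.3, 46.8] 742
top {'fx': 466.80755840103285, 'fy': 466.80755840103285, 'cx': 317.47060777023694, 'cy': 199.5227424354462, 'xyz': array([0.37737925, 0.03929048, 1.25908079]), 'attitude': array([-3.00975361,  0.02394252, -1.5884193 ])}
load_grip 0.72 [376.7, 204.8, 22.0, 15.2] 292
load_grip 0.69 [443.1, 197.6, 31.2, 23.5] 413
loop_bar 0.58 [158.5, 151.6, 30.6, 47.6] 825
loop_bar 0.56 [260.0, 139.8, 27.6, 48.6] 854
plain_top 0.61 [442.7, 197.9, 33.3, 20.4] 364
{'t': 0.4, 'joints': array([-1.32255050e+00,  3.06946347e-01,  1.50657383e+00, -5.83990732e-06,
        1.32839735e+00, -7.34830612e-02]), 'qd': array([-2.02416260e-03, -1.76955717e-03, -1.94351301e-03, -3.82200389e-04,
       -3.39076544e-05,  1.76399385e-03]), 'joint_torque': array([ 2.03574491e-04, -4.56961477e+01, -2.51918846e+01,  4.93310131e-05,
        5.13174469e-03,  9.92362715e-06]), 'tool_pos': array([ 0.18178206, -0.54541892,  0.23915526]), 'tool_rot': array([-3.14157446e+00,  3.24408411e-04, -1.24906603e+00]), 'force': array([ 1.06360928,  0.9281558 , -0.33816197]), 'ft_torque': array([3.25129096e-02, 7.00755104e-05, 1.63991722e-02]), 'finger_gap': 0.08543768697508325}
```

View pics/side0.png

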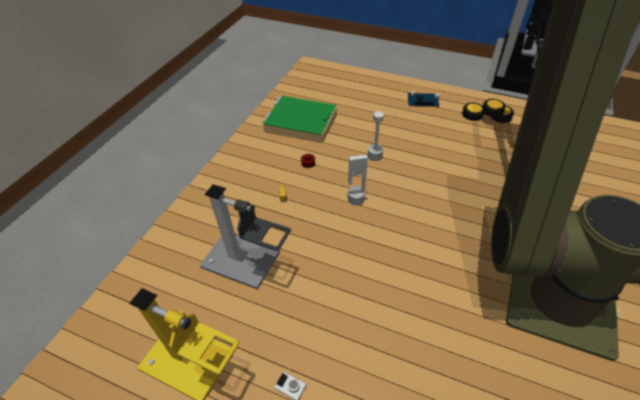

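View pics/top0.png

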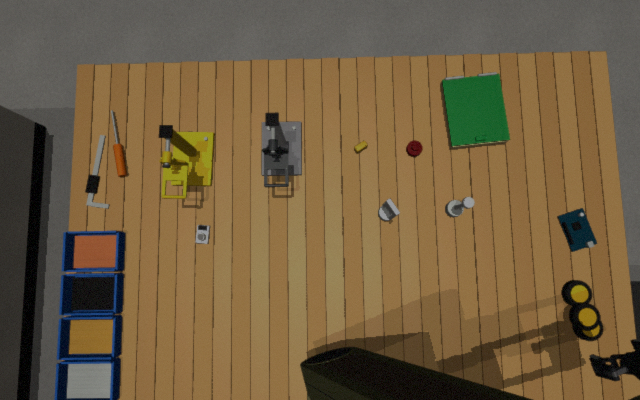

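Run:
```python
import cv2
s=cv2.imread("pics/side0.png");t=cv2.imread("pics/top0.png")
a=cv2.resize(s[90:260,220:400],None,fx=4,fy=3.5,interpolation=cv2.INTER_CUBIC);cv2.imwrite("pics/cs1.png",cv2.resize(s[90:230,310:410],None,fx=4,fy=4,interpolation=cv2.INTER_CUBIC))
cv2.imwrite("pics/cs2.png",cv2.resize(s[180:380,150:310],None,fx=3,fy=3,interpolation=cv2.INTER_CUBIC))
cv2.imwrite("pics/ct1.png",cv2.resize(t[120:250,140:300],None,fx=4,fy=4,interpolation=cv2.INTER_CUBIC))
cv2.imwrite("pics/ct2.png",cv2.resize(t[170:250,350:500],None,fx=5,fy=5,interpolation=cv2.INTER_CUBIC))
```

```text
(no output)
```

View pics/cs1.png

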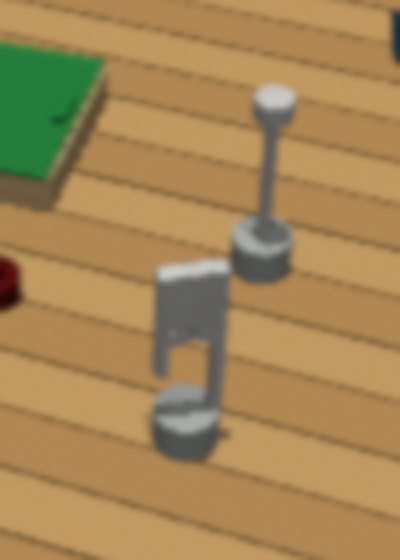

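View pics/cs2.png

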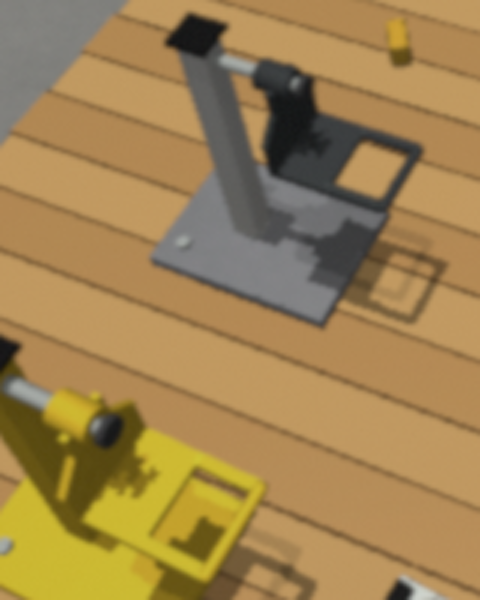

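View pics/ct1.png

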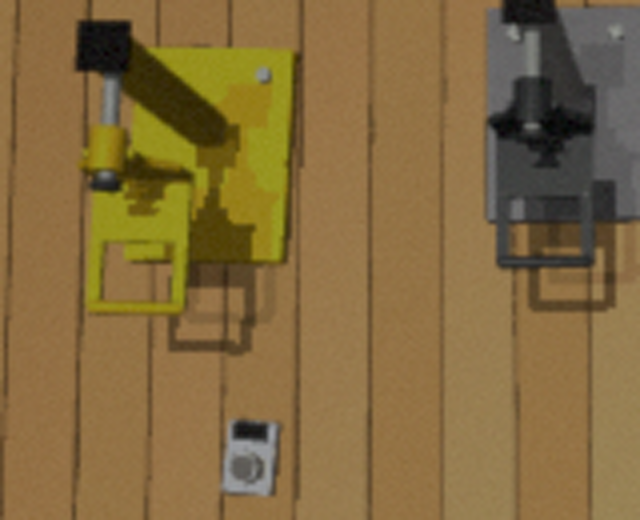

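View pics/ct2.png

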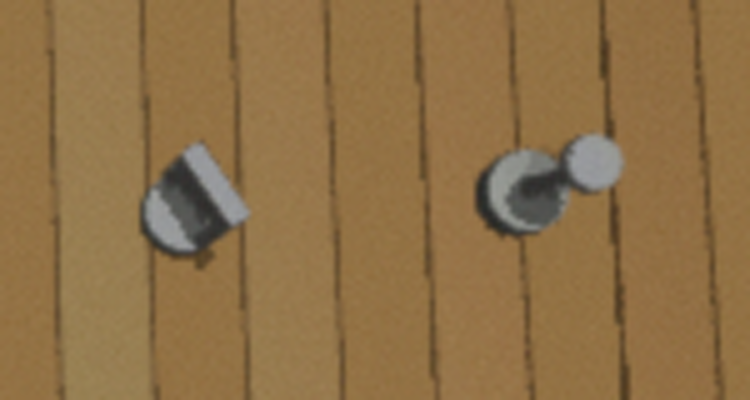

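```bash
cat > h.py <<'E'
import numpy as np,cv2
from cell import robot,vision,cut_out
from scipy.spatial.transform import Rotation as R
def cam(c):
    m=vision.camera_model(c); return m,R.from_euler('xyz',m['attitude']).as_matrix()
CM={c:cam(c) for c in("side","top")}
def proj(c,P):
    m,Rm=CM[c]; q=(np.atleast_2d(P)-m['xyz'])@Rm
    return np.c_[m['fx']*q[:,0]/q[:,2]+m['cx'],m['fy']*q[:,1]/q[:,2]+m['cy']]
def place(P,x,y,yaw):
    c,s=np.cos(yaw),np.sin(yaw);P=np.atleast_2d(P)
    return np.c_[x+c*P[:,0]-s*P[:,1],y+s*P[:,0]+c*P[:,1],P[:,2]]
def box(x0,x1,z0,z1,h=6):
    return np.array([[x,y,z] for x in(x0,x1) for y in(-h,h) for z in(z0,z1)])/1000
a=np.linspace(0,2*np.pi,40)
disc=np.array([[22*np.cos(t),22*np.sin(t),z] for t in a for z in(0,30)])/1000
LOAD=[disc,box(-22,-14,30,148),box(-22,22,98,148),box(14,22,64,148)]
def sil(c,parts,p,S=4):
    im=np.zeros((400*S,640*S),np.uint8)
    for P in parts:
        h=cv2.convexHull((proj(c,place(P,*p))*S+ (S-1)/2).round().astype(np.int32)); cv2.fillConvexPoly(im,h,255)
    return cv2.resize(im,(640,400),interpolation=cv2.INTER_AREA)/255.
E
cat > m1.py <<'E'
from h import *
from scipy.optimize import least_squares,minimize
# bracket
z=0.144
W=np.array([[-4,30],[-4,-30],[4,22],[4,-22],[40,22],[40,-22]])/1000
W=np.c_[W,np.full(6,z)]
top=np.array([[497,268],[593,266],[507,258],[583,258],[505,197],[583,195]])/4+[140,120]-.375
side=np.array([[387,212],[422,150],[377,199],[407,152],[335,187],[364,141]])/3+[150,180]-.33
for use in("both","top","side"):
    def f(p):
        Q=place(W,*p); r=[]
        if use!="side": r.append((proj("top",Q)-top))
        if use!="top": r.append((proj("side",Q)-side))
        return np.concatenate(r).ravel()
    s=least_squares(f,[.45,.1,0],loss='soft_l1'); print(use,s.x,np.degrees(s.x[2]),np.abs(f(s.x)).mean())
    if use=="both": print(f(s.x).reshape(-1,2).round(1)); bp=s.x
# load
M={}
im={c:vision.camera(c) for c in("side","top")}
for c in M or im:
    d=[d for d in cut_out(c,"load_grip")]
    for q in d:
        l=q["rect"][0]
        if (c=="side" and 335<l<360) or (c=="top" and 360<l<400): M[c]=q["pixels"].astype(float);break
def cost(p,cs=("side","top")): 
    return sum(np.abs(sil(c,LOAD,p)-M[c]).sum()/M[c].sum() for c in cs if c in M)
m,Rm=CM["top"]
ray=Rm@np.array([(385-m['cx'])/m['fx'],(213-m['cy'])/m['fy'],1]);g=m['xyz']+ray*(-m['xyz'][2]/ray[2])
best=None
for yaw in np.radians([-30,-15,0,15,30]):
    s=minimize(cost,[g[0],g[1],yaw],method='Nelder-Mead',options=dict(initial_simplex=[[g[0],g[1],yaw],[g[0]+.015,g[1],yaw],[g[0],g[1]+.015,yaw],[g[0],g[1],yaw+.2]],maxiter=120))
    print(s.x,np.degrees(s.x[2]),s.fun)
    if best is None or s.fun<best.fun: best=s
lp=best.x; print(M.keys(),[cost(lp,(c,)) for c in M])
np.save("p.npy",[bp,lp])
out=[]
for c in im:
    S=4;b=cv2.resize(im[c][:,:,::-1],None,fx=S,fy=S,interpolation=cv2.INTER_CUBIC)
    for P in LOAD:
        h=cv2.convexHull((proj(c,place(P,*lp))*S+1.5).round().astype(np.int32)); cv2.polylines(b,[h],True,(0,0,255),1)
    for idx in([0,1],[2,3,5,4]):
        cv2.polylines(b,[(proj(c,place(W[idx],*bp))*S+1.5).round().astype(np.int32)],True,(0,255,0),1)
    for q in(lp,bp):
        u=(proj(c,[q[0],q[1],.1])[0]*S).astype(int); out.append(cv2.resize(b[u[1]-150:u[1]+150,u[0]-150:u[0]+150],(300,300)))
cv2.imwrite("pics/ov1.png",np.vstack([np.hstack(out[:2]),np.hstack(out[2:])]))
E
python3 m1.py
```

```text
both [0.56319759 0.16435939 0.01112223] 0.6372571040818636 0.6328330269654939
[[-0.6  0.5]
 [ 0.1  0.2]
 [ 0.1 -0.4]
 [-0.8 -1. ]
 [ 0.4  0.3]
 [-1.1  0.2]
 [-0.3  0.5]
 [ 1.  -1.2]
 [ 1.1  0.6]
 [ 0.7 -0.1]
 [-1.2 -0.7]
 [-0.8 -1.3]]
top [5.63187399e-01 1.63758055e-01 4.23713381e-04] 0.024276988446650008 0.46592556975666594
side [0.56309306 0.16507581 0.02112445] 1.2103418508725994 0.7603160619157876
[ 0.50487017 -0.11655087  0.59699676] 34.205394821350374 0.2006597026618288
[ 0.50502876 -0.11675312  0.53376028] 30.582211407292228 0.19948335322183655
[ 0.50486717 -0.11649069  0.56714469] 32.494996952145286 0.20162772760221379
[ 0.50499351 -0.11675381  0.53321582] 30.55101591244095 0.20050665204811202
[ 0.50510235 -0.11698222  0.54043925] 30.964888294237927 0.20054082594833836
dict_keys(['side', 'top']) [np.float64(0.11143659605743234), np.float64(0.08804675716440422)]
```

View pics/ov1.png

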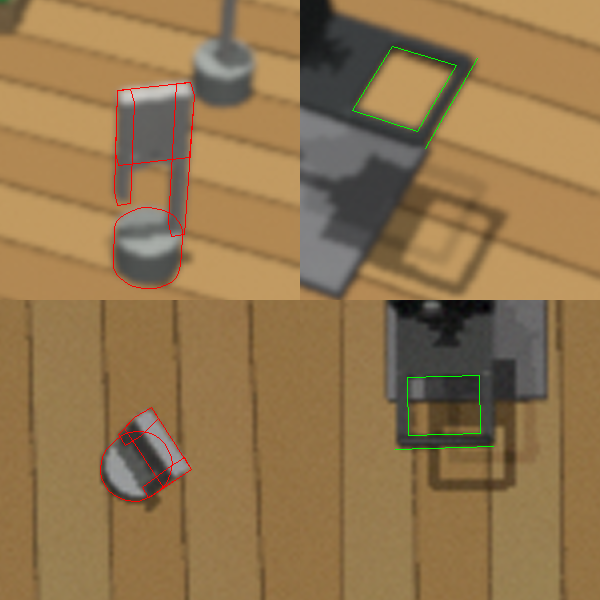

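The overlays fit to about 1 px. Candidates:

- **Loads:** hooked load in the top view at (388,210), button-topped weight at (458,206). I choose the plate with the hook at (388,210), which the crop confirms.
- **Brackets:** gunmetal at (276,165), yellow at (173,170). I choose the gunmetal one.

Next, the moves.

```bash
cat > go.py <<'E'
import sys
from h import *
def to(x,y,z,yawdeg):
    o=robot.get_obs(); p=o['tool_pos'];Rc=R.from_euler('xyz',o['tool_rot'])
    Rt=R.from_euler('xyz',[np.pi,0,np.radians(yawdeg)])
    d=Rc.inv().apply(np.array([x,y,z])-p)
    r=(Rc.inv()*Rt).as_rotvec()
    print("t",round(o['t'],2),"pos",p.round(4),"yaw",np.degrees(o['tool_rot'][2]).round(2),"F",o['force'].round(1),"gap",o['finger_gap'].round(4))
    print("lin",(d/.25).round(4),"dr",(np.degrees(r)/45).round(4),"dist",np.linalg.norm(d).round(4))
to(*map(float,sys.argv[1:5]))
E
python3 go.py 0.505 -0.117 0.239 -58.5
```

```text
Traceback (most recent call last):
  File "go.py", line 10, in <module>
    to(*map(float,sys.argv[1:5]))
    ~~^^^^^^^^^^^^^^^^^^^^^^^^^^^
  File "go.py", line 8, in to
    print("t",round(o['t'],2),"pos",p.round(4),"yaw",np.degrees(o['tool_rot'][2]).round(2),"F",o['force'].round(1),"gap",o['finger_gap'].round(4))
                                                                                                                         ^^^^^^^^^^^^^^^^^^^^^
AttributeError: 'float' object has no attribute 'round'
```

```bash
sed -i "s/o\['finger_gap'\].round(4)/round(o['finger_gap'],4)/" go.py
python3 go.py 0.505 -0.117 0.239 -58.5
```

```text
t 0.6 pos [ 0.1818 -0.5455  0.2393] yaw -71.56 F [-0.1  1.4  0.2] gap 0.0852
lin [-1.2173e+00 -1.7684e+00  1.3000e-03] dr [ 0.000e+00 -1.000e-04 -2.903e-01] dist 0.5367
```

Call:
{"method": "carry_out", "body": {"linear": [[-0.09, -0.13, 0], [-0.18, -0.26, 0], [-0.28, -0.4, 0], [-0.38, -0.54, 0], [-0.47, -0.68, 0]], "dr": [[0, 0, -0.06], [0, 0, -0.12], [0, 0, -0.18], [0, 0, -0.24], [0, 0, -0.29]], "fingers": -1}}

```text
t: 1.02
tool_pos: [0.3047, -0.3806, 0.2394]
tool_rot: [-3.142, -0.0, -1.02]
force: [0.8, 0.0, -0.5]
finger_gap: 0.0856
```

```bash
python3 go.py 0.505 -0.117 0.239 -58.5
```

```text
t 1.02 pos [ 0.3047 -0.3806  0.2394] yaw -58.45 F [ 0.8  0.  -0.5] gap 0.0856
lin [-0.4794 -1.2345  0.0016] dr [-0.0001 -0.0001  0.0012] dist 0.3311
```

Call:
{"method": "carry_out", "body": {"linear": [[-0.05, -0.13, 0], [-0.11, -0.28, 0], [-0.17, -0.43, 0], [-0.23, -0.58, 0], [-0.29, -0.73, 0]], "dr": [[0, 0, 0], [0, 0, 0], [0, 0, 0], [0, 0, 0], [0, 0, 0]]}}

```text
t: 1.43
tool_pos: [0.4229, -0.2235, 0.2397]
tool_rot: [-3.141, -0.001, -1.021]
force: [0.8, -0.5, -0.1]
finger_gap: 0.0855
```

```bash
python3 go.py 0.505 -0.117 0.239 -58.5
```

```text
t 1.43 pos [ 0.4229 -0.2235  0.2397] yaw -58.53 F [ 0.8 -0.5 -0.1] gap 0.0855
lin [-0.1919 -0.5024  0.0026] dr [-0.0004 -0.001  -0.0006] dist 0.1345
```

Call:
{"method": "carry_out", "body": {"linear": [[-0.05, -0.13, 0], [-0.1, -0.27, 0], [-0.15, -0.4, 0], [-0.19, -0.5, 0], [-0.19, -0.5, 0]], "dr": [[0, 0, 0], [0, 0, 0], [0, 0, 0], [0, 0, 0], [0, 0, 0]]}}

```text
t: 1.85
tool_pos: [0.507, -0.1156, 0.2395]
tool_rot: [-3.138, 0.0, -1.017]
force: [-0.5, 0.1, -0.2]
finger_gap: 0.0852
```

```bash
python3 go.py 0.505 -0.117 0.121 -58.5
python3 - <<'E'
from h import *
lp=np.load("p.npy")[1]; out=[]
for c in("side","top"):
    b=cv2.resize(vision.camera(c)[:,:,::-1],None,fx=4,fy=4,interpolation=cv2.INTER_CUBIC)
    for P in LOAD:
        h=cv2.convexHull((proj(c,place(P,*lp))*4+1.5).round().astype(np.int32)); cv2.polylines(b,[h],True,(0,0,255),1)
    u=(proj(c,[lp[0],lp[1],.13])[0]*4).astype(int); out.append(b[u[1]-200:u[1]+200,u[0]-200:u[0]+200])
cv2.imwrite("pics/pre.png",np.hstack(out))
E
```

```text
t 1.85 pos [ 0.507  -0.1156  0.2395] yaw -58.27 F [-0.5  0.1 -0.2] gap 0.0852
lin [0.0006 0.0115 0.4741] dr [-0.0044  0.0001  0.0052] dist 0.1186
```

View pics/pre.png

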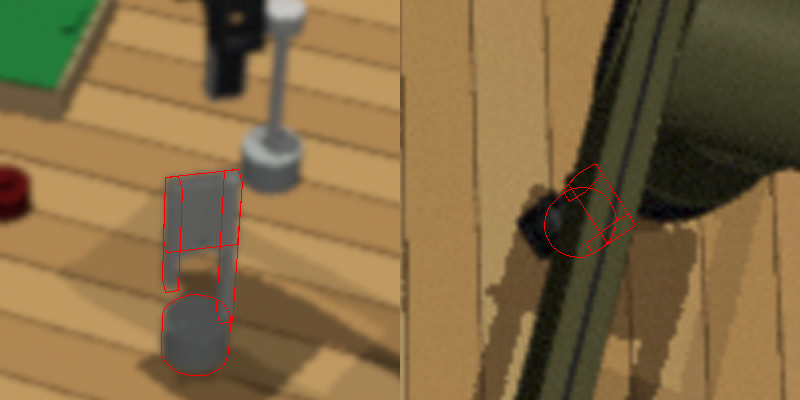

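Run:
```python
from h import *
o=robot.get_obs();Rc=R.from_euler('xyz',o['tool_rot'])
for s in(-.05,.05):
    q=o['tool_pos']+Rc.apply([s,0,-.005]); print(q,proj("side",q),proj("top",q))
b=vision.camera("side")[:,:,::-1]; cv2.imwrite("pics/pre2.png",cv2.resize(b[20:220,260:460],None,fx=3,fy=3,interpolation=cv2.INTER_CUBIC))
```

```text
[ 0.4780157  -0.07595077  0.24421477] [[365.25200907 137.68701848]] [[380.70833249 213.87525388]]
[ 0.53048573 -0.16107947  0.24422694] [[355.4330522  110.30435593]] [[418.85038131 189.24007858]]
```

View pics/pre2.png

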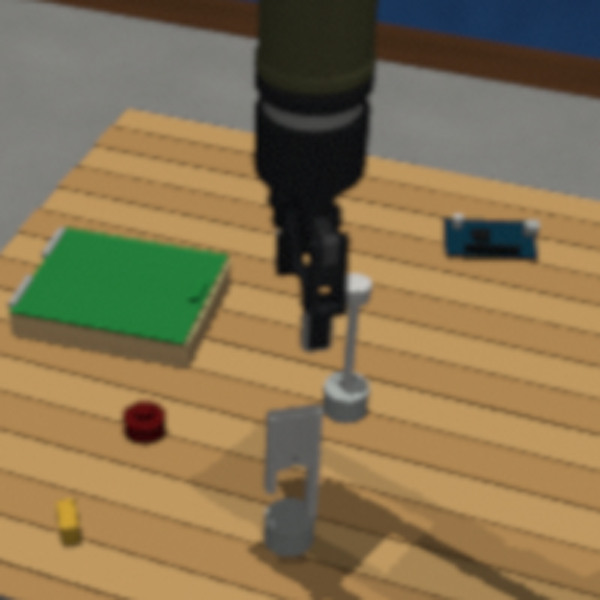

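The open gripper sits straight above the hooked load. The near fingertip is at (365,137), as predicted. Descending now.

Call:
{"method": "carry_out", "body": {"linear": [[0, 0.01, 0.1], [0, 0.01, 0.2], [0, 0.01, 0.3], [0, 0.01, 0.4], [0, 0.01, 0.475]], "dr": [[0, 0, 0], [0, 0, 0], [0, 0, 0], [0, 0, 0], [0, 0, 0]]}}

```text
t: 2.42
tool_pos: [0.4999, -0.1219, 0.119]
tool_rot: [3.14, 0.001, -1.023]
force: [-0.8, 0.9, -0.9]
finger_gap: 0.0851
```

Call:
{"method": "carry_out", "body": {"linear": [[0, 0, 0], [0, 0, 0], [0, 0, 0]], "dr": [[0, 0, 0], [0, 0, 0], [0, 0, 0]]}}

```text
t: 2.67
tool_pos: [0.5021, -0.1218, 0.1216]
tool_rot: [-3.141, -0.001, -1.023]
force: [0.9, -0.4, 0.1]
finger_gap: 0.0853
```

```bash
python3 go.py 0.505 -0.117 0.121 -58.5
```

```text
t 2.67 pos [ 0.5021 -0.1218  0.1216] yaw -58.59 F [ 0.9 -0.4  0.1] gap 0.0853
lin [-0.0102 -0.0198  0.0023] dr [-0.0011 -0.0016 -0.002 ] dist 0.0056
```

Call:
{"method": "carry_out", "body": {"linear": [[-0.01, -0.02, 0], [-0.01, -0.02, 0], [-0.01, -0.02, 0]], "dr": [[0, 0, 0], [0, 0, 0], [0, 0, 0]]}}

```text
t: 2.92
tool_pos: [0.5057, -0.116, 0.1218]
tool_rot: [-3.14, -0.002, -1.021]
force: [-0.4, -0.2, -0.2]
finger_gap: 0.0855
```

Call:
{"method": "carry_out", "body": {"linear": [[0, 0, 0], [0, 0, 0], [0, 0, 0], [0, 0, 0], [0, 0, 0]], "dr": [[0, 0, 0], [0, 0, 0], [0, 0, 0], [0, 0, 0], [0, 0, 0]], "fingers": 1, "grip_force": 50}}

```text
t: 3.33
tool_pos: [0.5046, -0.1159, 0.1205]
tool_rot: [3.142, 0.0, -1.021]
force: [-1.3, -0.3, 0.5]
finger_gap: 0.0256
```

Call:
{"method": "carry_out", "body": {"linear": [[0, 0, 0], [0, 0, 0], [0, 0, 0], [0, 0, 0], [0, 0, 0]], "dr": [[0, 0, 0], [0, 0, 0], [0, 0, 0], [0, 0, 0], [0, 0, 0]]}}

```text
t: 3.75
tool_pos: [0.5048, -0.1161, 0.1206]
tool_rot: [-3.141, -0.0, -1.021]
force: [0.1, 0.0, 0.5]
finger_gap: 0.0116
```

```bash
python3 go.py 0.505 -0.117 0.240 -58.5
```

```text
t 3.75 pos [ 0.5048 -0.1161  0.1206] yaw -58.51 F [0.1 0.  0.5] gap 0.0116
lin [ 0.0036  0.0014 -0.4778] dr [-0.0002 -0.0004 -0.0003] dist 0.1194
```

Call:
{"method": "carry_out", "body": {"linear": [[0, 0, -0.05], [0, 0, -0.13], [0, 0, -0.22], [0, 0, -0.31], [0, 0, -0.372]], "dr": [[0, 0, 0], [0, 0, 0], [0, 0, 0], [0, 0, 0], [0, 0, 0]]}}

```text
t: 4.17
tool_pos: [0.5046, -0.1158, 0.2147]
tool_rot: [-3.141, 0.0, -1.021]
force: [0.7, -0.9, -2.9]
finger_gap: 0.0117
```

```bash
python3 go.py 0.470 0.164 0.2136 -89.4
```

```text
t 4.17 pos [ 0.5046 -0.1158  0.2147] yaw -58.51 F [ 0.7 -0.9 -2.9] gap 0.0117
lin [-1.0266 -0.4667  0.0046] dr [-2.000e-04  1.000e-04  6.864e-01] dist 0.2819
```

Call:
{"method": "carry_out", "body": {"linear": [[-0.08, -0.04, 0], [-0.2, -0.09, 0], [-0.32, -0.145, 0], [-0.44, -0.2, 0], [-0.56, -0.255, 0]], "dr": [[0, 0, 0.08], [0, 0, 0.18], [0, 0, 0.28], [0, 0, 0.38], [0, 0, 0.48]]}}

```text
t: 4.58
tool_pos: [0.4846, 0.038, 0.2129]
tool_rot: [3.14, 0.001, -1.403]
force: [-0.5, -0.4, -2.9]
finger_gap: 0.0114
```

```bash
python3 go.py 0.470 0.164 0.2136 -89.4
```

```text
t 4.58 pos [0.4846 0.038  0.2129] yaw -80.39 F [-0.5 -0.4 -2.9] gap 0.0114
lin [-0.5065 -0.0267 -0.0025] dr [0.0024 0.0006 0.2002] dist 0.1268
```

Call:
{"method": "carry_out", "body": {"linear": [[-0.12, -0.01, 0], [-0.24, -0.015, 0], [-0.36, -0.02, 0], [-0.46, -0.025, 0], [-0.507, -0.027, 0]], "dr": [[0, 0, 0.06], [0, 0, 0.12], [0, 0, 0.18], [0, 0, 0.2], [0, 0, 0.2]]}}

```text
t: 5.0
tool_pos: [0.4693, 0.1656, 0.2129]
tool_rot: [3.139, 0.001, -1.554]
force: [0.4, -1.6, -3.1]
finger_gap: 0.0112
```

Call:
{"method": "carry_out", "body": {"linear": [[0, 0, 0], [0, 0, 0], [0, 0, 0], [0, 0, 0]], "dr": [[0, 0, 0], [0, 0, 0], [0, 0, 0], [0, 0, 0]]}}

```text
t: 5.33
tool_pos: [0.4708, 0.1616, 0.2133]
tool_rot: [3.141, -0.001, -1.556]
force: [0.0, -0.6, -2.4]
finger_gap: 0.0116
```

```bash
python3 go.py 0.470 0.164 0.2136 -89.4
cat > look.py <<'E'
import sys
from h import *
bp=np.load("p.npy")[0]
o=robot.get_obs();p=o['tool_pos'];yaw=o['tool_rot'][2]+np.pi/2
u=p[2]-.1206; out=[]
for c in("side","top"):
    b=cv2.resize(vision.camera(c)[:,:,::-1],None,fx=4,fy=4,interpolation=cv2.INTER_CUBIC)
    raw=b.copy()
    for P in LOAD:
        h=cv2.convexHull((proj(c,place(P+[0,0,u],p[0],p[1],yaw))*4+1.5).round().astype(np.int32)); cv2.polylines(b,[h],True,(0,0,255),1)
    for y0,y1 in((-.03,.03),):
        q=proj(c,place([[0,y0,.14],[0,y1,.14]],*bp))*4+1.5
        cv2.polylines(b,[q.round().astype(np.int32)],False,(0,255,0),1)
    w=(proj(c,[bp[0]-.03,bp[1],.14])[0]*4).astype(int)
    out.append(b[w[1]-240:w[1]+240,w[0]-200:w[0]+200])
    if c=="side": out[0]=np.hstack([raw[w[1]-240:w[1]+240,w[0]-200:w[0]+200],out[0]]); break
cv2.imwrite(f"pics/{sys.argv[1]}.png",out[0])
E
python3 look.py l1
```

```text
t 5.33 pos [0.4708 0.1616 0.2133] yaw -89.17 F [ 0.  -0.6 -2.4] gap 0.0116
lin [-0.0097  0.0029 -0.0012] dr [ 0.0008 -0.001   0.0051] dist 0.0026
```

View pics/l1.png

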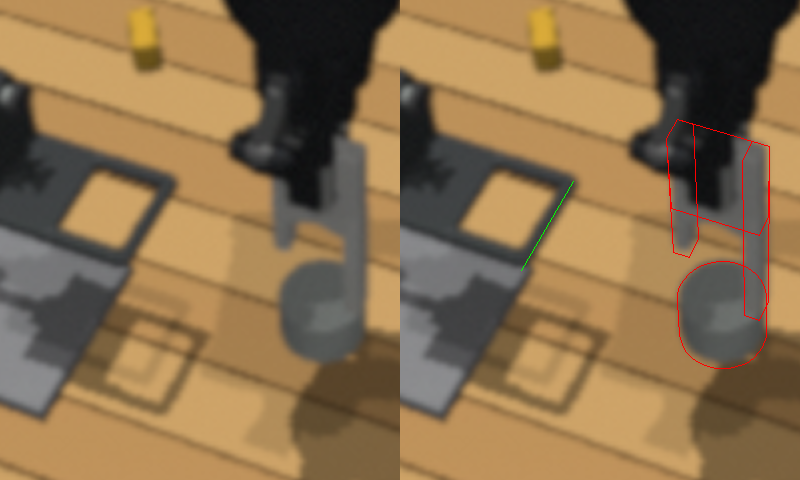

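Call:
{"method": "carry_out", "body": {"linear": [[-0.01, -0.04, 0], [-0.01, -0.08, 0], [-0.01, -0.12, 0], [-0.01, -0.16, 0], [-0.01, -0.2, 0]], "dr": [[0, 0, 0], [0, 0, 0], [0, 0, 0], [0, 0, 0], [0, 0, 0]]}}

```text
t: 5.8
tool_pos: [0.5225, 0.1659, 0.2135]
tool_rot: [-3.141, -0.0, -1.556]
force: [0.2, 0.3, -3.7]
finger_gap: 0.0116
```

Call:
{"method": "carry_out", "body": {"linear": [[0, -0.04, 0], [0, -0.08, 0], [0, -0.12, 0], [0, -0.155, 0], [0, -0.18, 0]], "dr": [[0, 0, 0], [0, 0, 0], [0, 0, 0], [0, 0, 0], [0, 0, 0]]}}

```text
t: 6.22
tool_pos: [0.5672, 0.1668, 0.2134]
tool_rot: [-3.141, 0.0, -1.555]
force: [-0.3, -0.2, -2.8]
finger_gap: 0.0112
```

Call:
{"method": "carry_out", "body": {"linear": [[0, 0, 0], [0, 0, 0], [0, 0, 0], [0, 0, 0]], "dr": [[0, 0, 0], [0, 0, 0], [0, 0, 0], [0, 0, 0]]}}

```text
t: 6.55
tool_pos: [0.565, 0.1667, 0.2135]
tool_rot: [3.141, -0.0, -1.555]
force: [-0.5, 0.8, -3.3]
finger_gap: 0.0114
```

```bash
python3 go.py 0.566 0.164 0.171 -89.4; python3 look.py l2
```

```text
t 6.55 pos [0.565  0.1667 0.2135] yaw -89.1 F [-0.5  0.8 -3.3] gap 0.0114
lin [ 0.0109 -0.0041  0.1701] dr [ 0.0011 -0.0001  0.0066] dist 0.0426
```

View pics/l2.png

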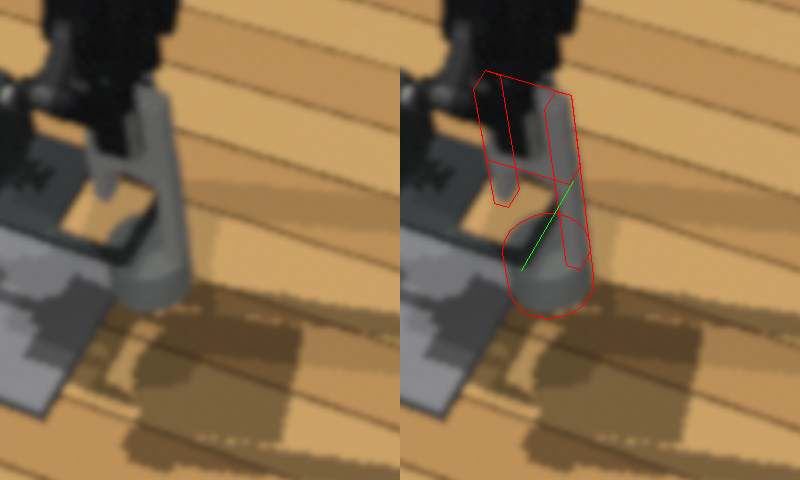

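The hook point (crop 105,195) is over the window and behind the bar. The disc is below the bar and the leg is in front of it. Lowering now.

Call:
{"method": "carry_out", "body": {"linear": [[0.01, 0, 0.03], [0.01, 0, 0.06], [0.01, 0, 0.09], [0.01, 0, 0.12], [0.01, 0, 0.145]], "dr": [[0, 0, 0], [0, 0, 0], [0, 0, 0], [0, 0, 0], [0, 0, 0]]}}

```text
t: 7.02
tool_pos: [0.5651, 0.1641, 0.1759]
tool_rot: [3.14, -0.0, -1.555]
force: [-0.3, 0.4, -3.0]
finger_gap: 0.0111
```

Call:
{"method": "carry_out", "body": {"linear": [[0, 0, 0.006], [0, 0, 0.01], [0, 0, 0.01]], "dr": [[0, 0, 0], [0, 0, 0], [0, 0, 0]]}}

```text
t: 7.27
tool_pos: [0.5658, 0.1643, 0.1745]
tool_rot: [3.141, -0.0, -1.555]
force: [-0.4, 0.7, -2.7]
finger_gap: 0.0115
```

Call:
{"method": "carry_out", "body": {"linear": [[0, 0, 0.006], [0, 0, 0.01], [0, 0, 0.01]], "dr": [[0, 0, 0], [0, 0, 0], [0, 0, 0]]}}

```text
t: 7.52
tool_pos: [0.5659, 0.1643, 0.1724]
tool_rot: [-3.141, 0.0, -1.555]
force: [-0.8, -0.2, -3.6]
finger_gap: 0.0114
```

Call:
{"method": "carry_out", "body": {"linear": [[0, 0, 0.004], [0, 0, 0.006], [0, 0, 0.006]], "dr": [[0, 0, 0], [0, 0, 0], [0, 0, 0]]}}

```text
t: 7.77
tool_pos: [0.5661, 0.1644, 0.1714]
tool_rot: [-3.141, 0.0, -1.555]
force: [-0.4, 0.3, 0.4]
finger_gap: 0.0114
```

Call:
{"method": "carry_out", "body": {"linear": [[0, 0, 0.004], [0, 0, 0.006], [0, 0, 0.006]], "dr": [[0, 0, 0], [0, 0, 0], [0, 0, 0]]}}

```text
t: 8.02
tool_pos: [0.5662, 0.1645, 0.1711]
tool_rot: [-3.14, 0.001, -1.555]
force: [-1.8, -0.3, 7.7]
finger_gap: 0.0115
```

```bash
python3 go.py 0.566 0.164 0.171 -89.4; python3 look.py l3
```

```text
t 8.02 pos [0.5662 0.1645 0.1711] yaw -89.11 F [-1.8 -0.3  7.7] gap 0.0115
lin [0.002  0.0009 0.0005] dr [-0.0024  0.0009  0.0064] dist 0.0006
```

View pics/l3.png

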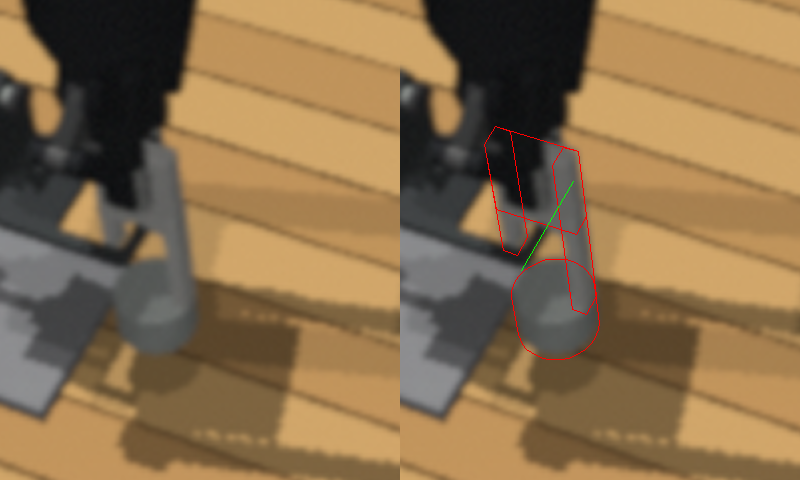

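Call:
{"method": "carry_out", "body": {"linear": [[0, 0, -0.004], [0, 0, -0.005], [0, 0, -0.005]], "dr": [[0, 0, 0], [0, 0, 0], [0, 0, 0]], "grip_force": 20}}

```text
t: 8.32
tool_pos: [0.5662, 0.1644, 0.1712]
tool_rot: [-3.14, 0.0, -1.555]
force: [-1.3, -0.4, 4.8]
finger_gap: 0.0113
```

Call:
{"method": "carry_out", "body": {"linear": [[0, 0, 0], [0, 0, 0], [0, 0, 0], [0, 0, 0], [0, 0, 0]], "dr": [[0, 0, 0], [0, 0, 0], [0, 0, 0], [0, 0, 0], [0, 0, 0]], "fingers": 0.2}}

```text
t: 8.73
tool_pos: [0.5658, 0.1642, 0.1703]
tool_rot: [3.141, -0.0, -1.555]
force: [0.0, -1.3, 0.3]
finger_gap: 0.0343
```

Call:
{"method": "carry_out", "body": {"linear": [[0, 0, 0], [0, 0, 0], [0, 0, 0], [0, 0, 0], [0, 0, 0]], "dr": [[0, 0, 0], [0, 0, 0], [0, 0, 0], [0, 0, 0], [0, 0, 0]]}}

```text
t: 9.15
tool_pos: [0.5658, 0.1642, 0.1706]
tool_rot: [-3.142, 0.0, -1.555]
force: [0.3, -0.5, 0.7]
finger_gap: 0.0343
```

```bash
python3 look.py l4
```

```text
(no output)
```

View pics/l4.png

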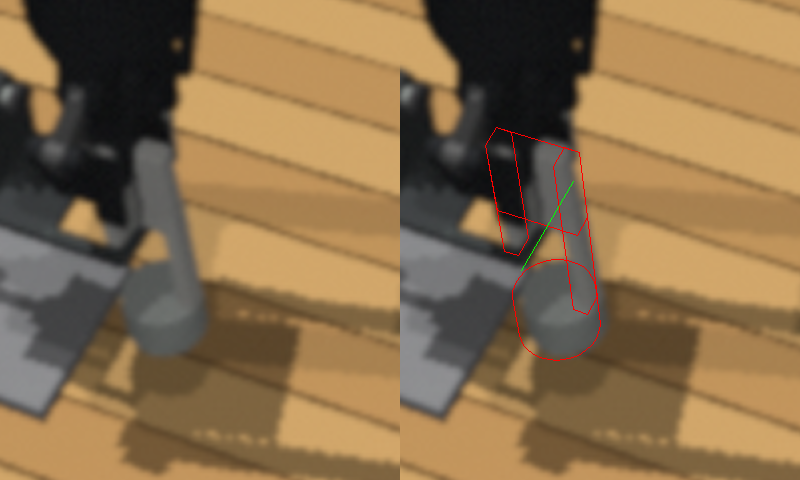

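Call:
{"method": "carry_out", "body": {"linear": [[0, 0, 0], [0, 0, 0], [0, 0, 0], [0, 0, 0], [0, 0, 0]], "dr": [[0, 0, 0], [0, 0, 0], [0, 0, 0], [0, 0, 0], [0, 0, 0]], "fingers": -0.8}}

```text
t: 9.62
tool_pos: [0.5658, 0.1642, 0.1706]
tool_rot: [-3.142, 0.0, -1.555]
force: [0.1, 0.2, 0.2]
finger_gap: 0.0769
```

Call:
{"method": "carry_out", "body": {"linear": [[0, 0, 0], [0, 0, 0], [0, 0, 0], [0, 0, 0], [0, 0, 0]], "dr": [[0, 0, 0], [0, 0, 0], [0, 0, 0], [0, 0, 0], [0, 0, 0]]}}

```text
t: 10.03
tool_pos: [0.5658, 0.1643, 0.1705]
tool_rot: [-3.142, 0.0, -1.555]
force: [0.3, 0.8, 0.1]
finger_gap: 0.0768
```

Call:
{"method": "carry_out", "body": {"linear": [[0, 0, -0.05], [0, 0, -0.12], [0, 0, -0.2], [0, 0, -0.3], [0, 0, -0.4]], "dr": [[0, 0, 0], [0, 0, 0], [0, 0, 0], [0, 0, 0], [0, 0, 0]]}}

```text
t: 10.45
tool_pos: [0.5653, 0.1641, 0.2711]
tool_rot: [3.14, -0.0, -1.555]
force: [0.5, -0.2, -0.5]
finger_gap: 0.0768
```

Call:
{"method": "carry_out", "body": {"linear": [[0, 0.1, 0], [0, 0.2, 0], [0, 0.3, 0], [0, 0.4, 0], [0, 0.5, 0]], "dr": [[0, 0, 0], [0, 0, 0], [0, 0, 0], [0, 0, 0], [0, 0, 0]]}}

```text
t: 10.87
tool_pos: [0.4396, 0.1622, 0.2706]
tool_rot: [-3.142, 0.0, -1.555]
force: [0.2, 0.6, 0.7]
finger_gap: 0.0773
```

Call:
{"method": "carry_out", "body": {"linear": [[0, 0, 0], [0, 0, 0], [0, 0, 0], [0, 0, 0], [0, 0, 0]], "dr": [[0, 0, 0], [0, 0, 0], [0, 0, 0], [0, 0, 0], [0, 0, 0]]}}

```text
t: 11.28
tool_pos: [0.442, 0.1624, 0.2706]
tool_rot: [-3.141, 0.0, -1.556]
force: [0.9, 0.8, 0.5]
finger_gap: 0.0768
```

Call:
{"method": "carry_out", "body": {"linear": [[0, 0, 0], [0, 0, 0], [0, 0, 0], [0, 0, 0], [0, 0, 0]], "dr": [[0, 0, 0], [0, 0, 0], [0, 0, 0], [0, 0, 0], [0, 0, 0]]}}

```text
t: 11.7
tool_pos: [0.4409, 0.1623, 0.2705]
tool_rot: [3.141, -0.0, -1.555]
force: [0.2, -0.4, -0.4]
finger_gap: 0.0769
```

Call:
{"method": "carry_out", "body": {"linear": [[0, 0, 0], [0, 0, 0], [0, 0, 0], [0, 0, 0], [0, 0, 0]], "dr": [[0, 0, 0], [0, 0, 0], [0, 0, 0], [0, 0, 0], [0, 0, 0]]}}

```text
t: 12.12
tool_pos: [0.4408, 0.1623, 0.2706]
tool_rot: [-3.142, 0.0, -1.555]
force: [0.6, -0.5, 0.3]
finger_gap: 0.0765
```

```bash
cat > fin.py <<'E'
from h import *
import sys
seq=[vision.camera("side") for _ in range(8)]
t=vision.camera("top")
print(robot.get_obs()['t'],[round(float(np.abs(seq[0][170:310,200:330].astype(int)-s[170:310,200:330]).mean()),2) for s in seq])
print([round(float(np.percentile(np.abs(seq[0][170:310,200:330].astype(int)-s[170:310,200:330]),99.5)),2) for s in seq])
a=cv2.resize(seq[0][180:300,200:310,::-1],(440,480),interpolation=cv2.INTER_CUBIC)
b=cv2.resize(t[120:240,230:310,::-1],(320,480),interpolation=cv2.INTER_CUBIC)
cv2.imwrite(f"pics/{sys.argv[1]}.png",np.hstack([a,b]))
E
python3 fin.py f1
```

```text
12.5667 [0.0, 0.5, 0.5, 0.5, 0.5, 0.5, 0.5, 0.5]
[0.0, 2.0, 2.0, 2.0, 2.0, 2.0, 2.0, 2.0]
```

View pics/f1.png

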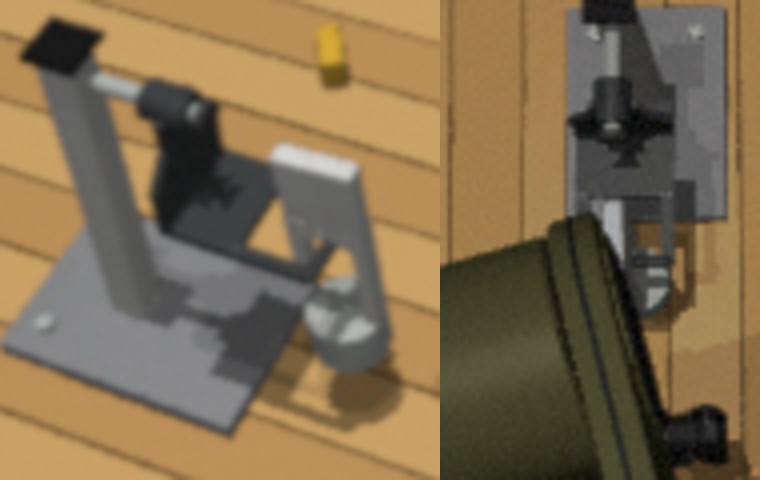

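It hangs at rest but looks slightly tilted. I'll clear the arm from the top view and fit the tilt.

Call:
{"method": "carry_out", "body": {"linear": [[0.12, 0, 0], [0.26, 0, 0], [0.4, 0, 0], [0.55, 0, 0], [0.7, 0, 0]], "dr": [[0, 0, 0], [0, 0, 0], [0, 0, 0], [0, 0, 0], [0, 0, 0]]}}

```text
t: 12.98
tool_pos: [0.4433, -0.014, 0.2707]
tool_rot: [-3.141, -0.0, -1.554]
force: [0.9, -1.3, 0.1]
finger_gap: 0.0768
```

Call:
{"method": "carry_out", "body": {"linear": [[0.12, 0, 0], [0.26, 0, 0], [0.4, 0, 0], [0.4, 0, 0], [0.4, 0, 0]], "dr": [[0, 0, 0], [0, 0, 0], [0, 0, 0], [0, 0, 0], [0, 0, 0]]}}

```text
t: 13.4
tool_pos: [0.4451, -0.1144, 0.2705]
tool_rot: [-3.142, 0.0, -1.559]
force: [-0.3, 0.2, -0.4]
finger_gap: 0.077
```

```bash
cat > fit.py <<'E'
from h import *
from scipy.optimize import minimize
bp=np.load("p.npy")[0]
M={};im={}
for c in("side","top"):
    im[c]=vision.camera(c)
    for q in cut_out(c,"load_grip"):
        uv=proj(c,[bp[0],bp[1],.15])[0]; r=q["rect"]; 
        if abs(r[0]+r[2]/2-uv[0])<35 and abs(r[1]+r[3]/2-uv[1])<35:
            M[c]=q["pixels"].astype(float); print(c,q["confidence"],r,M[c].sum()); break
def pl(P,p):
    return R.from_euler('xyz',p[3:]).apply(P-[0,0,.094])+np.array(p[:3])
def s(c,p,S=4):
    o=np.zeros((1600,2560),np.uint8)
    for P in LOAD: cv2.fillConvexPoly(o,cv2.convexHull((proj(c,pl(P,p))*S+1.5).round().astype(np.int32)),255)
    return cv2.resize(o,(640,400),interpolation=cv2.INTER_AREA)/255
def cost(p): return sum(np.abs(s(c,p)-M[c]).sum()/M[c].sum() for c in M)+ ((p[2]-.144)/.01)**2*.02
best=None
for ro in(-.15,0,.15):
  for pi in(-.15,0,.15):
    x0=np.array([.566,.165,.144,ro,pi,.02]); sx=np.vstack([x0]+[x0+d for d in np.diag([.008,.008,.004,.12,.12,.12])])
    r=minimize(cost,x0,method='Nelder-Mead',options=dict(initial_simplex=sx,maxiter=250))
    if best is None or r.fun<best.fun: best=r
p=best.x; print(best.fun,p[:3].round(4),np.degrees(p[3:]).round(1))
Rl=R.from_euler('xyz',p[3:]); tilt=np.degrees(np.arccos(Rl.as_matrix()[2,2]))
B=R.from_euler('z',bp[2]); b0=np.array([bp[0],bp[1],.14])
for n,v in(("grip",[0,0,.127]),("point",[.018,0,.064])): print(n,(B.inv().apply(pl(np.array([v]),p)-b0)*1000).round(1))
print("tilt",tilt,"t",robot.get_obs()['t'])
out=[]
for c in im:
    b=cv2.resize(im[c][:,:,::-1],None,fx=4,fy=4,interpolation=cv2.INTER_CUBIC); raw=b.copy()
    for P in LOAD: cv2.polylines(b,[cv2.convexHull((proj(c,pl(P,p))*4+1.5).round().astype(np.int32))],True,(0,0,255),1)
    w=(proj(c,[bp[0],bp[1],.14])[0]*4).astype(int)
    out.append(np.hstack([q[w[1]-140:w[1]+140,w[0]-160:w[0]+160] for q in(raw,b)]))
cv2.imwrite("pics/fit.png",np.vstack(out))
E
python3 fit.py
```

```text
side 0.59 [267.4, 214.7, 33.8, 53.5] 991.0
top 0.58 [269.2, 170.6, 19.1, 30.3] 319.0
0.2828685352062897 [0.5652 0.1639 0.1454] [ 0.2  2.2 -0.2]
grip [[ 3.3 -0.6 38.4]]
point [[ 18.8  -0.6 -25.2]]
tilt 2.2363562846866087 t 13.6
```

View pics/fit.png

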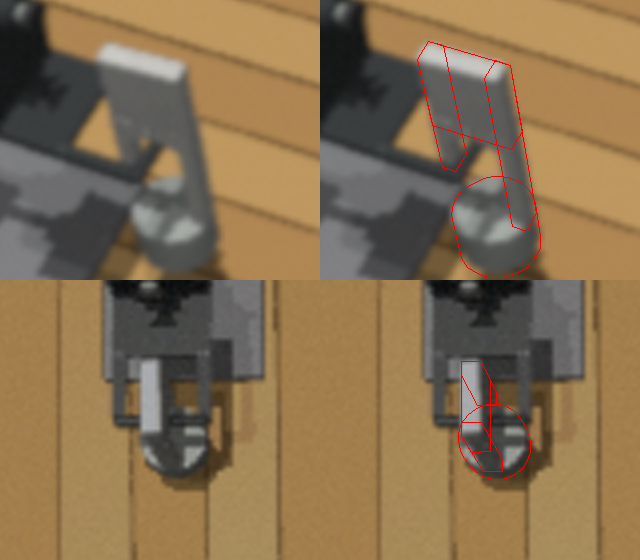

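```bash
python3 fin.py f2
python3 - <<'E'
from h import *
vision.camera("top")
print([(d["confidence"],d["rect"]) for d in cut_out("top","plain_top")])
print(robot.hand_in())
E
```

```text
14.05 [0.0, 0.49, 0.49, 0.49, 0.49, 0.49, 0.49, 0.49]
[0.0, 2.0, 2.0, 2.0, 2.0, 2.0, 2.0, 2.0]
[]
the job is handed in; nothing more can be done
None
```

I gripped the hooked load by its head and passed the bar through its throat. I then lowered it onto the gunmetal bracket's front bar, let go and moved the arm away. The job was handed in at about 14 s, and the hand-in gives no verdict.

**Last checks:**
- **Position:** the fitted pose puts the head's middle at x +3, y −1, z +38 mm from the bar, and the hook point in the window at x +19, z −25 mm. All are inside the limits.
- **Tilt:** the fit gives about 2°. The disc in the fit overlay was slightly off, so the true tilt may be a few degrees more, still well under 20°.
- **At rest:** pictures taken over about 0.4 s showed no motion beyond noise.
- **Arm:** it was clear of everything at the end.

**Not confirmed:** the network did not report the plain weight in the last top picture, so I could not check its position by camera. The arm never came down near it, and the force readings showed no contact on the way.

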